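# Fetch the spare barrel from behind the tin and start the tumbler

### The job

Lift the oblong tin that stands at the front of the wooden rack out of the way and stand it upright, wholly on the square rubber mat; then take the round barrel that was hidden behind it out from under the upper shelf and set it down gently, upright, in the cup on top of the tumbler. Once the barrel stands in the cup, let go of it and push the tumbler's switch lever all the way over to its other side. Do not tip over the tin or the barrel, and leave everything else where it stands.

Things in the scene. Friction and masses are not known exactly. Their poses are not given: they have to be found in the camera images.
- rack: Low wooden rack, fixed. Origin: under its centre, on the bench; +x to its back (away from the robot), y along it. Deck 200 (x) x 360 (y), top 20 above the bench. Upper shelf over the rear only: x +38 to +120, underside 190 up, 18 thick, low stock on it (to 290). Its end plates: y +-172, x +45 to +115. Open at front and back, but for a 12 high lip at x +112.
- tin: Oblong grey metal tin standing on the rack deck near the front: 50 (its x) x 60 (its y) x 115 tall to its flat top, black screw cap 26 across and 16 high on that. Loose, 0.25 to 0.5 kg. Origin: centre of its underside; z up. At the start its x points roughly to the back of the rack.
- barrel: Round dark steel barrel on the rack deck about 100 behind the tin, under the upper shelf's front edge: 60 across, straight side 88 tall, lid 53 across to 98, knob 20 across to 110. Loose, 0.3 to 0.65 kg. Origin: centre of its underside; z up its axis. The shelf above leaves room only for a tool leaning back towards the robot, 30 to 45 degrees from vertical.
- mat: Square black rubber mat, 150 x 150 x 6, fixed to the bench to one side in front of the rack. Origin: centre of its underside; its top is 6 above.
- tumbler: Tumbler, fixed, on the side opposite to the mat: grey housing, x -85 to +150, 150 wide (y), top 70 up. Origin: on the bench below the cup's centre; x away from the robot, z up. Round black cup on top: 104 outside, 92 inside, rim 86 up. Behind it the switch lever on a block 50 (x) x 70 (y) x 25 high at x +105; it pivots about an x-wise axis at x +105, y 0, z 92.
- cup_floor (a point): Centre of the cup's inner floor, 74 above the bench (rim 12 above it); the barrel stands here.
- switch (a joint): Angle of the switch lever: 0 leans 0.5 rad towards the tumbler's -y, 1.0 rad is the other stop, leaning 0.5 rad towards its +y. Starts between 0 and 0.2; stays where it is left; 1 to 2 N at the ball move it.
- switch_tip (a point): Centre of the steel ball, 26 across, at the end of the switch lever, 75 from its pivot; the lever's rod is 10 thick.
- carton: Small cardboard carton 55 x 45 x 60 on the rack deck, left end (a bystander, to be left alone). Origin: centre of its underside.
- jar: Small round jar, 42 across, 65 tall, on the rack deck, right end (a bystander, to be left alone). Origin: centre of its underside.
- hammer: Hammer lying on the bench in front of the rack, 200 long (a bystander, to be left alone). Origin: centre of its underside.
- brush: Brush lying on the bench in front of the rack, 160 long (a bystander, to be left alone). Origin: centre of its underside.
- spray: Spray can, 52 across, 150 tall, standing on the bench beyond the rack's left end (a bystander, to be left alone). Origin: centre of its underside.
- bowl: Brass bowl, 100 across, 45 high, on the bench beyond the rack's right end (a bystander, to be left alone). Origin: centre of its underside.
- wax: Wooden puck, 60 across, 25 high, on the bench at the right (a bystander, to be left alone). Origin: centre of its underside.
Things that resemble listed ones, but are neither listed nor needed, are in the scene too. Several things have the shape of the mat; the one meant has the colours described above. Leave any pink look-alike of the barrel alone.

How it is judged:
On the way, in this order (a step that is already met when the one before it is completed fails the run):
1. the tin stands upright, wholly on the mat, released (x of tin in the frame of mat between -0.052 and 0.052 m and y of tin in the frame of mat between -0.052 and 0.052 m and height (world z) of tin below 0.012 m and angle between tin's own z axis and vertical below 0.1 rad and contact force between tin and the fingers below 0.5 N), for 0.2 s.
2. the barrel has been drawn out from under the upper shelf to the front part of the rack or beyond, not tipped (x of barrel in the frame of rack below -0.05 m and angle between barrel's own z axis and vertical below 0.6 rad), for 0.1 s.
3. the barrel stands upright on the cup's floor, released (horizontal distance between barrel and cup_floor below 0.02 m and z of barrel in the frame of cup_floor below 0.006 m and angle between barrel's own z axis and vertical below 0.1 rad and contact force between barrel and the fingers below 0.5 N), for 0.2 s.
4. the switch lever is over at its other side (value of joint switch above 0.85 rad), for 0.2 s.
At the end, for the whole second after the job is handed in: The tin stands upright (within 0.1 rad) on the mat, its centre within 52 mm of the mat's centre along each mat axis; the barrel stands upright (0.1 rad) on the cup's floor, within 20 mm of its centre and 6 mm of its height; the switch lever is past 0.85 rad; tin and barrel are released and at rest (all of step 1 and all of step 3 and value of joint switch above 0.85 rad and linear speed of each of tin, barrel below 0.02 m/s); the robot touches nothing.
It fails at once if the tin or the barrel is tipped over (more than 0.8 rad) (angle between any of tin, barrel's own z axis and vertical above 0.8 rad).
It fails at once if the barrel is dropped or slammed into the tumbler (more than 60 N) (contact force between barrel and tumbler above 60 N).
It fails at once if the switch lever is pushed past 0.5 rad before the barrel stands in the cup (value of joint switch above 0.5 rad and not (horizontal distance between barrel and cup_floor below 0.02 m and z of barrel in the frame of cup_floor below 0.006 m and angle between barrel's own z axis and vertical below 0.1 rad)).
It fails at once if a bystander is shifted by more than 30 mm or tipped (distance of any of carton, jar, hammer, brush, spray, bowl, wax from where it was at the start of the episode above 0.03 m or angle between any of carton, jar, spray, bowl, wax's own z axis and vertical above 0.5 rad).
It also fails if it takes over 72 s, if anything falls off the work surface, if the arm or the gripper's body presses on something with over 40 N, if the wrist force passes 120 N, or if a joint passes its speed limit or range.

### The arm

A 6-joint arm with a two-finger parallel gripper is mounted at the origin on the work surface. World frame = base frame: x ahead of the robot, y to its left, z up, the work surface at z = 0. Lengths are in m, angles in rad, forces in N, time in s.
With the tool pointing down it reaches from about 0.325 to 0.75 m from the base axis. Payload 7.6 kg.
Tool frame: the origin (TCP) lies midway between the tips of the shut fingers; the grasp point (between the pads) lies 19 mm behind it; z points along the fingers, y is the direction in which the jaws open and shut (so a half turn about z gives the same grasp; the last joint's range is limited). The gripper opens to 85 mm and grips with 20 to 120 N. Pads are 22 mm wide; open, the fingers measure 114 mm over their backs; the gripper's body (76 mm by 85 mm) begins 54 mm behind the grasp point. The pads swing forward as they close: fully open they stand 13 mm farther back than shut.
Start: joints at [1.271, 0.052, 1.401, -0, 1.689, -0.07], TCP at [0.12, 0.511, 0.231] pointing down, gripper open.
Joint ranges: [-2.9, 2.9], [-0.91, 2.17], [0.12, 2.37], [-1.06, 4.2], [0.26, 2.73], [-2.93, 2.93]. Speed limits (rad/s): [2.57, 2.57, 3.01, 3.14, 3.14, 3.14].

### API

Orientations are given as [roll, pitch, yaw] about the fixed x, y, z axes, in that order (R = Rz(yaw) Ry(pitch) Rx(roll)).
In Python, from cell import robot, read_camera, order gives the robot as it stands.
- The arm moves only by the tool apply_moves, never from a script. Its argument "series" is a list of rows, each a list of 7 numbers: the shift along the tool's x, y, z in m, then the turn, a rotation vector about the tool's x, y, z in rad, then the opening, from 0 (shut) to 1 (fully open). A call has 1 to 12 rows; each row shifts and turns the pose as measured when the row begins, along the tool's axes as they then stand; what a row does not reach is not made up. A row lasts 1/12 s, in which the tool goes at most 41.7 mm and 7.16 degrees, less where a joint would pass 70% of its speed; a pose out of reach is approached as far as the arm can. A call with a gripper value outside its range is refused whole. The fingers move at their own pace and stop on an object; the grip force is fixed at half the most. Time passes only in rows, so rows that do not move let the fingers close. It gives the time, the measured TCP pose, the force and the opening at its end, in the units of the state.
- robot.observe(): the state, without advancing time (a new reading comes with each control period).
- read_camera(name): name is "scene" or "top" or "wrist"; returns a dict with "frame" (420x560x3 uint8, red, green, blue), "range_z" (420x560 float32, m along the optical axis (not along the pixel's ray), 0 where there is no reading), "mtx" (3x3 intrinsics, pixels), "R" (3x3) and "t" (3): a world point X has camera coordinates R X + t. Camera axes: x right, y down, z forward; pixel columns grow to the right and rows downward; lengths in m; the calibration is good to about 2 mm. The wrist camera is an equidistant fisheye: a pixel r from the principal point sees the ray r / f radians off the axis. A picture is of the moment at which its call begins.
- order.close_job(): hands the job in, once; it reports no verdict.
The state is a dict: "t": time; "qpos": joint angles; "dq": joint speeds; "effort": joint torques, N m; "tool_pos": TCP position; "eef_rot": TCP orientation; "force": force on the tool from outside, world axes, zero at the start; "moment": the same for the moment, N m; "opening": finger opening in m.
Only numpy, scipy, OpenCV 4.12 (cv2) and the standard library are available. Lean on these libraries where they do the work, as an engineer would, in place of code of your own. Each camera call takes 0.05 s, during which the arm holds its last target. There are 200 camera calls.

## Working session

There is one attempt and no reset: what is moved stays moved. The work goes in short steps, Python scripts to look and compute and a tool call to move; the robot and the scene stay as the last step left them, time stands still between calls to the robot, and variables do not carry over. Pictures are saved under pics/ and viewed, about 8 in all and at most 12, crops included, and the job is handed in when it is done.

Besides the shell and the picture viewer there is one more tool, called after "Emit:" in YAML: its name, and indented under it one key for each argument. apply_moves: Moves the arm, as the interface text tells. Its arguments: {"type":"object","properties":{"series":{"type":"array","items":{"type":"array","items":{"type":"number"}}}},"required":["series"]}

```bash
mkdir -p pics; ls; cat > h.py <<'E'
import numpy as np, cv2
from cell import robot, read_camera, order
def cloud(c):
    z=c["range_z"];v,u=np.mgrid[:z.shape[0],:z.shape[1]]
    K=c["mtx"];P=np.stack([(u-K[0,2])/K[0,0]*z,(v-K[1,2])/K[1,1]*z,z],-1)
    W=(P-c["t"])@c["R"]; W[z<=0]=np.nan
    return W
E
python3 - <<'E'
from h import *
print(robot.observe())
a=[]
for n in("scene","top"):
    c=read_camera(n);np.savez(n+"0.npz",**c);print(n,c["mtx"].tolist(),c["R"].round(3).tolist(),c["t"])
    cv2.imwrite(f"pics/{n}0.png",cv2.resize(c["frame"][:,:,::-1],(800,600)))
E
```

```text
pics
{'t': 0.0, 'qpos': array([ 1.27069816e+00,  5.28621512e-02,  1.40169710e+00,  5.98786312e-06,
        1.68857489e+00, -7.02859219e-02]), 'dq': array([ 4.87583535e-05,  8.02152064e-04, -8.91693640e-04,  9.34825261e-04,
       -1.83846743e-04, -2.02926357e-04]), 'effort': array([ 7.21143970e-04, -3.81670511e+01, -3.60187697e+01, -7.92682749e-05,
        6.24084903e-03,  5.13716839e-05]), 'tool_pos': array([0.11947705, 0.51093316, 0.23047307]), 'eef_rot': array([-3.14005539e+00, -1.14188288e-04,  2.91178102e+00]), 'force': array([0.41597433, 0.85023869, 0.75551328]), 'moment': array([ 0.06599716, -0.01392873,  0.01789792]), 'opening': 0.08553546142369739}
scene [[493.34626891137503, 0.0, 282.94915890818544], [0.0, 493.34626891137503, 208.75291328294148], [0.0, 0.0, 1.0]] [[0.732, 0.682, 0.0], [0.483, -0.518, -0.706], [-0.481, 0.517, -0.708]] [-0.30510525 -0.20557973  1.77785981]
top [[420.4016637097966, 0.0, 288.0471290871805], [0.0, 420.4016637097966, 214.6740205414946], [0.0, 0.0, 1.0]] [[-0.016, -1.0, -0.011], [-0.984, 0.018, -0.177], [0.177, 0.008, -0.984]] [-0.07073519  0.49782002  1.35241   ]
```

View pics/scene0.png

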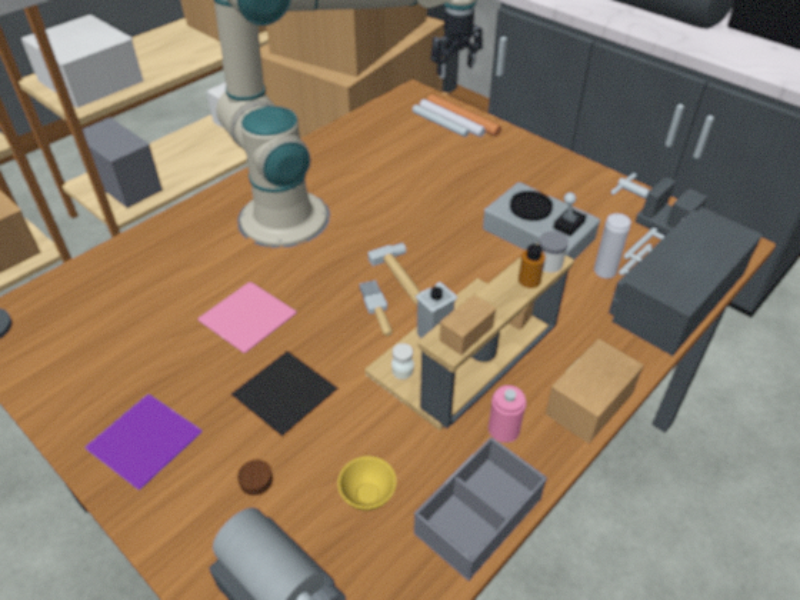

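View pics/top0.png

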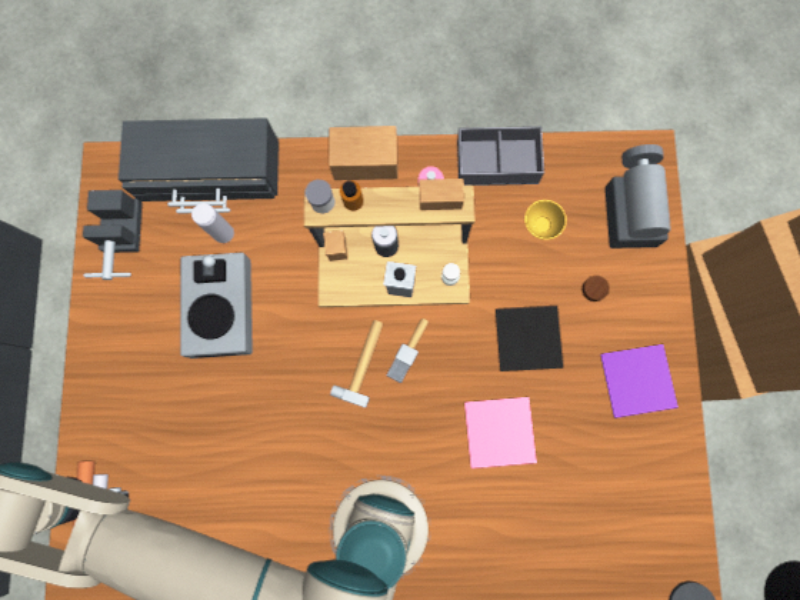

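The views show the tin at top (400,278) and the dark barrel at top (385,238), with the pink look-alike behind the rack at (430,175). There are three mats: black at (530,338), pink at (500,432) and purple at (640,380). Black is the one described. The tumbler is at (215,305). Next I'll measure these from depth and make a confirming crop.

```bash
cat >> h.py <<'E'
def box(W,u0,u1,v0,v1,z0,z1):  # display px (800x600) window, height band -> points, pixels
    s=.7; m=np.zeros(W.shape[:2],bool); m[int(v0*s):int(v1*s),int(u0*s):int(u1*s)]=1
    m&=(W[...,2]>z0)&(W[...,2]<z1)
    return W[m],m
def rect(P):
    r=cv2.minAreaRect((P[:,:2]*1000).astype(np.float32)); return np.round(r[0],1),np.round(r[1],1),round(r[2],1),len(P),P[:,2].mean().round(4)
E
python3 - <<'E'
from h import *
c=dict(np.load("top0.npz"));W=cloud(c)
g=c["frame"].astype(int)
P,m=box(W,480,580,290,385,-.01,.02); P=W[m&(g.max(-1)<60)]; print("mat",rect(P))
print("tumbler top",rect(box(W,170,260,245,370,.06,.075)[0]))
print("rim",rect(box(W,170,260,285,350,.082,.095)[0]))
P=box(W,190,230,245,290,.13,.2)[0];print("ball",rect(P),P[:,2].max())
print("block",rect(box(W,180,240,255,290,.085,.1)[0]))
print("deck",rect(box(W,315,475,225,310,.012,.028)[0]))
P=box(W,375,425,255,300,.128,.143)[0];print("tin top",rect(P))
P=box(W,375,425,255,300,.145,.16)[0];print("cap",rect(P))
for z0,z1 in((.1,.113),(.113,.121),(.124,.135)):
  P=box(W,365,405,222,260,z0,z1)[0];print("barrel",z0,rect(P) if len(P) else 0)
print("shelf",rect(box(W,300,480,180,232,.2,.215)[0]))
print("shelftop all",rect(box(W,300,480,180,232,.2,.4)[0]))
print("jar",rect(box(W,435,465,258,290,.07,.1)[0]));print("carton",rect(box(W,320,350,228,262,.07,.09)[0]))
print("spray",rect(box(W,185,235,195,245,.13,.17)[0]))
cr=lambda f,x0,y0,w,h:cv2.resize(f[y0:y0+h,x0:x0+w,::-1],(400,400),interpolation=3)
s=np.load("scene0.npz")["frame"]
cv2.imwrite("pics/crop1.png",np.hstack([cr(g.astype(np.uint8),220,140,110,110),cr(s,280,180,120,120)]))
# line of hammer/brush
print("hammer",rect(box(W,325,385,318,412,.006,.06)[0]),"brush",rect(box(W,386,430,315,385,.006,.06)[0]))
E
```

```text
mat (array([ 423.5, -353.6]), array([144.8, 145.3]), 2.1, 1811, np.float64(0.0058))
tumbler top (array([509.7, 376. ]), array([237. , 149.6]), 3.0, 2311, np.float64(0.0697))
rim (array([477.8, 376.8]), array([102.1, 101.7]), 6.1, 165, np.float64(0.0859))
ball (array([582.3, 354.8]), array([24.1, 23.9]), 46.2, 60, np.float64(0.1707)) 0.17952760573909182
block (array([582., 380.]), array([50.8, 69.9]), 3.3, 248, np.float64(0.094))
deck (array([605.3, -36.8]), array([196.8, 360.5]), 0.3, 4430, np.float64(0.0197))
tin top (array([552.3, -55.4]), array([64.4, 54.1]), 81.6, 285, np.float64(0.135))
cap (array([552.8, -54.9]), array([21.9, 25.2]), 89.7, 57, np.float64(0.1506))
barrel 0.1 (array([646.3, -23.1]), array([45.5, 58.1]), 11.0, 59, np.float64(0.1081))
barrel 0.113 (array([649.4, -20.4]), array([52.2, 45.9]), 80.5, 130, np.float64(0.117))
barrel 0.124 (array([652.1, -20.4]), array([16.1, 21.1]), 89.4, 33, np.float64(0.1295))
shelf (array([686.4, -36.5]), array([ 84.5, 359.9]), 0.2, 2147, np.float64(0.2076))
shelftop all (array([686.4, -36.5]), array([ 84.5, 359.9]), 0.2, 3426, np.float64(0.2258))
jar (array([ 571.1, -172. ]), array([32.8, 37.6]), 87.8, 110, np.float64(0.0843))
carton (array([649.8, 102.3]), array([67.8, 56.2]), 3.4, 240, np.float64(0.0793))
spray (array([696.5, 378. ]), array([48.6, 50.1]), 65.9, 230, np.float64(0.147))
hammer (array([374.9,  60. ]), array([210., 137.]), 0.5, 654, np.float64(0.0217)) brush (array([405. , -67.9]), array([157.2, 102.7]), 2.6, 457, np.float64(0.0178))
```

View pics/crop1.png

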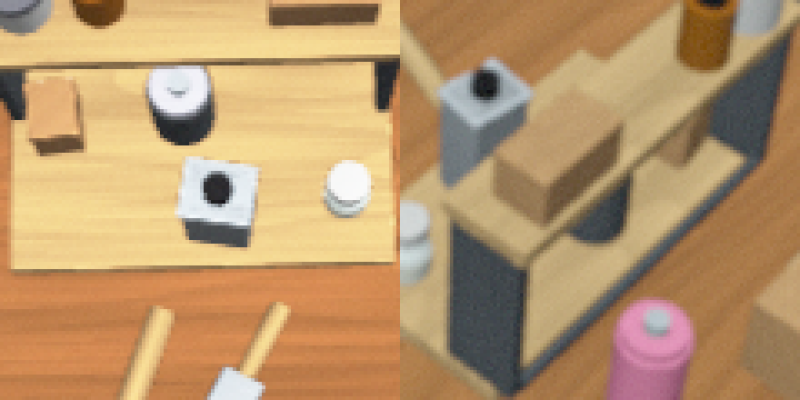

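The crop confirms it: the grey tin with a black cap stands in front, and the dark round barrel sits under the shelf edge. The pink one is a different object behind the rack. Next is a move planner, plus a check of where the wrist camera is mounted.

```bash
cat > plan.py <<'E'
import sys; from h import *
from scipy.spatial.transform import Rotation as Ro
def down(yaw,tilt=0,az=0):  # tool pointing down, jaws per yaw; tilt leans axis back in the plane of azimuth az
    return Ro.from_rotvec([tilt*np.sin(az),-tilt*np.cos(az),0])*Ro.from_euler("xyz",[np.pi,0,yaw])
def plan(pos,R,n):
    s=robot.observe();R0=Ro.from_euler("xyz",s["eef_rot"]);d=R0.inv().apply(np.array(pos)-s["tool_pos"])
    w=(R0.inv()*R).as_rotvec();A=sum(Ro.from_rotvec(w/n*k).as_matrix() for k in range(n))
    p=np.linalg.solve(A,d);print("t",round(s["t"],2),"tcp",s["tool_pos"].round(4),"rot",s["eef_rot"].round(3),"open",round(s["opening"],4),"F",s["force"].round(1),"q",s["qpos"].round(2))
    print(n,"rows of",(p).round(4).tolist(),(w/n).round(4).tolist(),"step mm",round(1000*np.linalg.norm(p),1),"deg",round(np.degrees(np.linalg.norm(w))/n,2))
E
python3 - <<'E'
from plan import *
c=read_camera("wrist");s=robot.observe()
C=-c["R"].T@c["t"];R0=Ro.from_euler("xyz",s["eef_rot"])
print("cam in tool",R0.inv().apply(C-s["tool_pos"]),"axis",R0.inv().apply(c["R"][2]))
plan([.552,-.055,.25],down(np.pi-.147),24)
print(down(np.pi,.7).as_matrix().round(2))
E
```

```text
cam in tool [ 0.07536726  0.00017943 -0.14290543] axis [-2.95726463e-01 -5.39677427e-04  9.55272510e-01]
t 0.15 tcp [0.1195 0.511  0.2307] rot [-3.14  -0.     2.912] open 0.0853 F [-0.1  0.  -0.8] q [ 1.27  0.05  1.4   0.    1.69 -0.07]
24 rows of [-0.0222, -0.0198, -0.0008] [-0.0, -0.0, -0.0035] step mm 29.7 deg 0.2
[[-0.76  0.    0.64]
 [ 0.    1.    0.  ]
 [-0.64  0.   -0.76]]
```

Emit:
apply_moves:
  series:
    - [-0.022,-0.02,-0.001,0,0,-0.0035,1]
    - [-0.022,-0.02,-0.001,0,0,-0.0035,1]
    - [-0.022,-0.02,-0.001,0,0,-0.0035,1]
    - [-0.022,-0.02,-0.001,0,0,-0.0035,1]
    - [-0.022,-0.02,-0.001,0,0,-0.0035,1]
    - [-0.022,-0.02,-0.001,0,0,-0.0035,1]
    - [-0.022,-0.02,-0.001,0,0,-0.0035,1]
    - [-0.022,-0.02,-0.001,0,0,-0.0035,1]
    - [-0.022,-0.02,-0.001,0,0,-0.0035,1]
    - [-0.022,-0.02,-0.001,0,0,-0.0035,1]
    - [-0.022,-0.02,-0.001,0,0,-0.0035,1]
    - [-0.022,-0.02,-0.001,0,0,-0.0035,1]

```text
t: 1.15
tool_pos: [0.3319, 0.2107, 0.2389]
eef_rot: [-3.134, -0.003, 2.966]
force: [0.3, 1.0, 0.2]
opening: 0.0857
```

Emit:
apply_moves:
  series:
    - [-0.022,-0.02,-0.001,0,0,-0.0035,1]
    - [-0.022,-0.02,-0.001,0,0,-0.0035,1]
    - [-0.022,-0.02,-0.001,0,0,-0.0035,1]
    - [-0.022,-0.02,-0.001,0,0,-0.0035,1]
    - [-0.022,-0.02,-0.001,0,0,-0.0035,1]
    - [-0.022,-0.02,-0.001,0,0,-0.0035,1]
    - [-0.022,-0.02,-0.001,0,0,-0.0035,1]
    - [-0.022,-0.02,-0.001,0,0,-0.0035,1]
    - [-0.022,-0.02,-0.001,0,0,-0.0035,1]
    - [-0.022,-0.02,-0.001,0,0,-0.0035,1]
    - [-0.022,-0.02,-0.001,0,0,-0.0035,1]
    - [-0.022,-0.02,-0.001,0,0,-0.0035,1]

```text
t: 2.15
tool_pos: [0.5627, -0.0848, 0.2495]
eef_rot: [-3.135, -0.007, 3.008]
force: [0.5, 1.6, 0.1]
opening: 0.0853
```

```bash
python3 - <<'E'
from plan import *
plan([.552,-.055,.20],down(np.pi-.147),6)
c=read_camera("wrist");cv2.imwrite("pics/w1.png",c["frame"][:,:,::-1])
E
```

```text
t 2.15 tcp [ 0.5627 -0.0848  0.2495] rot [-3.135 -0.007  3.008] open 0.0853 F [0.5 1.6 0.1] q [-0.21  0.18  1.23 -0.01  1.74 -1.65]
6 rows of [0.0024, 0.0047, 0.0082] [-0.0012, -0.0011, 0.0023] step mm 9.8 deg 0.16
```

Emit:
apply_moves:
  series:
    - [0.0025,0.0047,0.008,-0.001,-0.001,0.002,1]
    - [0.0025,0.0047,0.008,-0.001,-0.001,0.002,1]
    - [0.0025,0.0047,0.008,-0.001,-0.001,0.002,1]
    - [0.0025,0.0047,0.008,-0.001,-0.001,0.002,1]
    - [0.0025,0.0047,0.008,-0.001,-0.001,0.002,1]
    - [0.0025,0.0047,0.008,-0.001,-0.001,0.002,1]
    - [0,0,0,0,0,0,1]

```text
t: 2.78
tool_pos: [0.55, -0.0542, 0.1916]
eef_rot: [-3.141, -0.007, 2.993]
force: [-0.1, -0.1, -0.6]
opening: 0.0853
```

```bash
python3 - <<'E'
from plan import *
plan([.552,-.055,.088],down(np.pi-.147),9)
c=read_camera("wrist");cv2.imwrite("pics/w1.png",c["frame"][:,:,::-1])
E
```

```text
t 2.78 tcp [ 0.55   -0.0542  0.1916] rot [-3.141 -0.007  2.993] open 0.0853 F [-0.1 -0.1 -0.6] q [-0.16  0.15  1.37 -0.    1.62 -1.59]
9 rows of [-0.0003, -0.0, 0.0115] [-0.0001, -0.0008, -0.0002] step mm 11.5 deg 0.05
```

View pics/w1.png

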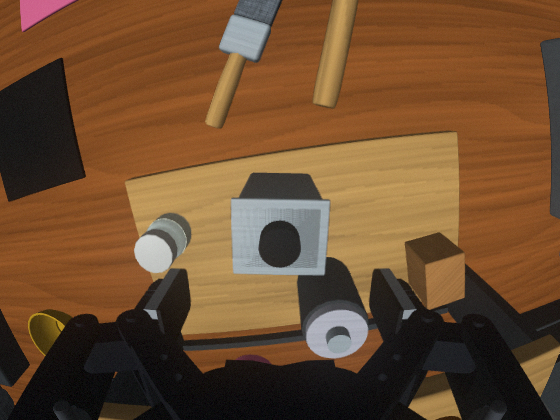

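The tin's top at (280,235) is centred between the fingers (175 and 390) and squared to them, and the cap is at (280,243). I'll descend and grip.

Emit:
apply_moves:
  series:
    - [-0.0003,0,0.0115,0,-0.0008,0,1]
    - [-0.0003,0,0.0115,0,-0.0008,0,1]
    - [-0.0003,0,0.0115,0,-0.0008,0,1]
    - [-0.0003,0,0.0115,0,-0.0008,0,1]
    - [-0.0003,0,0.0115,0,-0.0008,0,1]
    - [-0.0003,0,0.0115,0,-0.0008,0,1]
    - [-0.0003,0,0.0115,0,-0.0008,0,1]
    - [-0.0003,0,0.0115,0,-0.0008,0,1]
    - [0,0,0.009,0,-0.0008,0,1]
    - [0,0,0,0,0,0,1]

```text
t: 3.67
tool_pos: [0.5526, -0.0555, 0.0821]
eef_rot: [-3.14, 0.005, 2.993]
force: [-0.8, -0.4, 1.0]
opening: 0.0855
```

Emit:
apply_moves:
  series:
    - [0,0,0,0,0,0,0]
    - [0,0,0,0,0,0,0]
    - [0,0,0,0,0,0,0]
    - [0,0,0,0,0,0,0]
    - [0,0,0,0,0,0,0]
    - [0,0,0,0,0,0,0]

```text
t: 4.17
tool_pos: [0.5525, -0.0557, 0.0822]
eef_rot: [-3.14, 0.005, 2.992]
force: [0.2, 0.2, -3.4]
opening: 0.06
```

Emit:
apply_moves:
  series:
    - [0,0,-0.005,0,0,0,0]
    - [0,0,-0.01,0,0,0,0]
    - [0,0,-0.014,0,0,0,0]
    - [0,0,-0.014,0,0,0,0]
    - [0,0,-0.014,0,0,0,0]
    - [0,0,-0.014,0,0,0,0]
    - [0,0,-0.014,0,0,0,0]
    - [0,0,-0.014,0,0,0,0]
    - [0,0,-0.008,0,0,0,0]

```text
t: 4.92
tool_pos: [0.5506, -0.0553, 0.1975]
eef_rot: [-3.139, 0.002, 2.992]
force: [0.1, -0.4, -3.0]
opening: 0.0597
```

```bash
python3 - <<'E'
from plan import *
plan([.4235,-.354,.19],down(2.85),20)
E
```

```text
t 4.92 tcp [ 0.5506 -0.0553  0.1975] rot [-3.139e+00  2.000e-03  2.992e+00] open 0.0597 F [ 0.1 -0.4 -3. ] q [-0.17  0.14  1.37 -0.    1.63 -1.59]
20 rows of [0.003, -0.016, 0.0004] [-0.0001, 0.0001, 0.0071] step mm 16.3 deg 0.41
```

Emit:
apply_moves:
  series:
    - [0.0015,-0.008,0,0,0,0.004,0]
    - [0.003,-0.016,0.0003,0,0,0.007,0]
    - [0.003,-0.016,0.0003,0,0,0.007,0]
    - [0.003,-0.016,0.0003,0,0,0.007,0]
    - [0.003,-0.016,0.0003,0,0,0.007,0]
    - [0.003,-0.016,0.0003,0,0,0.007,0]
    - [0.003,-0.016,0.0003,0,0,0.007,0]
    - [0.003,-0.016,0.0003,0,0,0.007,0]
    - [0.003,-0.016,0.0003,0,0,0.007,0]
    - [0.003,-0.016,0.0003,0,0,0.007,0]
    - [0.003,-0.016,0.0003,0,0,0.007,0]
    - [0.003,-0.016,0.0003,0,0,0.007,0]

```text
t: 5.92
tool_pos: [0.4758, -0.2392, 0.1928]
eef_rot: [-3.14, -0.0, 2.909]
force: [-0.5, 0.5, -3.7]
opening: 0.0596
```

Emit:
apply_moves:
  series:
    - [0.003,-0.016,0.0003,0,0,0.007,0]
    - [0.003,-0.016,0.0003,0,0,0.007,0]
    - [0.003,-0.016,0.0003,0,0,0.007,0]
    - [0.003,-0.016,0.0003,0,0,0.007,0]
    - [0.003,-0.016,0.0003,0,0,0.007,0]
    - [0.002,-0.012,0.0003,0,0,0.007,0]
    - [0.001,-0.006,0,0,0,0,0]
    - [0,0,0,0,0,0,0]

```text
t: 6.58
tool_pos: [0.4249, -0.3384, 0.186]
eef_rot: [-3.141, -0.009, 2.857]
force: [-0.3, -0.9, -3.8]
opening: 0.0594
```

```bash
python3 - <<'E'
from plan import *
plan([.4235,-.354,.08],down(2.85),12)
E
```

```text
t 6.58 tcp [ 0.4249 -0.3384  0.186 ] rot [-3.141 -0.009  2.857] open 0.0594 F [-0.3 -0.9 -3.8] q [-0.74  0.13  1.41 -0.    1.61 -2.02]
12 rows of [-0.0003, -0.0013, 0.0088] [-0.0001, -0.0007, 0.0006] step mm 8.9 deg 0.05
```

Emit:
apply_moves:
  series:
    - [-0.0003,-0.0013,0.009,0,-0.0007,0,0]
    - [-0.0003,-0.0013,0.009,0,-0.0007,0,0]
    - [-0.0003,-0.0013,0.009,0,-0.0007,0,0]
    - [-0.0003,-0.0013,0.009,0,-0.0007,0,0]
    - [-0.0003,-0.0013,0.009,0,-0.0007,0,0]
    - [-0.0003,-0.0013,0.009,0,-0.0007,0,0]
    - [-0.0003,-0.0013,0.009,0,-0.0007,0,0]
    - [-0.0003,-0.0013,0.009,0,-0.0007,0,0]
    - [-0.0003,-0.0013,0.009,0,-0.0007,0,0]
    - [-0.0003,-0.0013,0.009,0,-0.0007,0,0]
    - [0,-0.001,0.008,0,0,0,0]
    - [0,0,0,0,0,0,0]

```text
t: 7.58
tool_pos: [0.4237, -0.3502, 0.0747]
eef_rot: [3.139, -0.005, 2.861]
force: [-0.2, -0.5, -3.5]
opening: 0.0597
```

Emit:
apply_moves:
  series:
    - [0,0,0.002,0,0,0,0]
    - [0,0,0.002,0,0,0,0]
    - [0,0,0.0015,0,0,0,0]
    - [0,0,0.001,0,0,0,0]
    - [0,0,0,0,0,0,0]

```text
t: 8.0
tool_pos: [0.4243, -0.3508, 0.0686]
eef_rot: [3.14, -0.003, 2.861]
force: [-1.3, -0.1, -2.9]
opening: 0.0597
```

Emit:
apply_moves:
  series:
    - [0,0,0.001,0,0,0,0]
    - [0,0,0,0,0,0,0]

```text
t: 8.17
tool_pos: [0.4247, -0.3511, 0.0686]
eef_rot: [3.141, -0.001, 2.862]
force: [-0.7, -0.2, -3.8]
opening: 0.0594
```

Emit:
apply_moves:
  series:
    - [0,0,0.001,0,0,0,0]
    - [0,0,0.001,0,0,0,0]
    - [0,0,0,0,0,0,0]

```text
t: 8.42
tool_pos: [0.4252, -0.3513, 0.0685]
eef_rot: [-3.142, 0.001, 2.862]
force: [0.2, 0.0, -2.9]
opening: 0.0596
```

Emit:
apply_moves:
  series:
    - [0,0,0,0,0,0,1]
    - [0,0,0,0,0,0,1]
    - [0,0,0,0,0,0,1]
    - [0,0,0,0,0,0,1]
    - [0,0,-0.004,0,0,0,1]
    - [0,0,-0.01,0,0,0,1]
    - [0,0,-0.015,0,0,0,1]
    - [0,0,-0.015,0,0,0,1]
    - [0,0,-0.02,0,0,0,1]
    - [0,0,-0.02,0,0,0,1]
    - [0,0,-0.02,0,0,0,1]
    - [0,0,-0.01,0,0,0,1]

```text
t: 9.42
tool_pos: [0.425, -0.3513, 0.1911]
eef_rot: [-3.141, 0.002, 2.862]
force: [0.4, -0.3, 0.4]
opening: 0.0853
```

```bash
python3 - <<'E'
from plan import *
c=read_camera("top");np.savez("top1.npz",**c);W=cloud(c)
P=box(W,440,640,260,420,.1,.13)[0];print("tin",rect(P))
th=.68
d=np.array([np.sin(th),0,-np.cos(th)])
# pre pose 110mm back of grasp TCP
R=down(np.pi,th,0);print(R.as_matrix()[:,2],d)
g=np.array([.652,-.0204,.087])+.019*d; pre=g-.15*d;print("g",g,"pre",pre)
plan(pre,R,24)
E
```

```text
tin (array([ 415.8, -348.9]), array([67. , 45.6]), 40.4, 182, np.float64(0.1206))
[ 6.28793024e-01  1.22464680e-16 -7.77572719e-01] [ 0.62879302  0.         -0.77757272]
g [ 0.66394707 -0.0204      0.07222612] pre [ 0.56962811 -0.0204      0.18886203]
t 9.47 tcp [ 0.4254 -0.3517  0.1927] rot [-3.139  0.005  2.862] open 0.0856 F [0.2 0.1 1.1] q [-0.76  0.14  1.39  0.    1.61 -2.05]
24 rows of [-0.0037, 0.0146, 0.0017] [-0.0041, -0.028, -0.0112] step mm 15.1 deg 1.74
```

Emit:
apply_moves:
  series:
    - [-0.0037,0.0146,0.0017,-0.004,-0.028,-0.011,1]
    - [-0.0037,0.0146,0.0017,-0.004,-0.028,-0.011,1]
    - [-0.0037,0.0146,0.0017,-0.004,-0.028,-0.011,1]
    - [-0.0037,0.0146,0.0017,-0.004,-0.028,-0.011,1]
    - [-0.0037,0.0146,0.0017,-0.004,-0.028,-0.011,1]
    - [-0.0037,0.0146,0.0017,-0.004,-0.028,-0.011,1]
    - [-0.0037,0.0146,0.0017,-0.004,-0.028,-0.011,1]
    - [-0.0037,0.0146,0.0017,-0.004,-0.028,-0.011,1]
    - [-0.0037,0.0146,0.0017,-0.004,-0.028,-0.011,1]
    - [-0.0037,0.0146,0.0017,-0.004,-0.028,-0.011,1]
    - [-0.0037,0.0146,0.0017,-0.004,-0.028,-0.011,1]
    - [-0.0037,0.0146,0.0017,-0.004,-0.028,-0.011,1]

```text
t: 10.47
tool_pos: [0.5101, -0.185, 0.1765]
eef_rot: [3.116, 0.353, 2.992]
force: [0.6, 0.6, 0.0]
opening: 0.0854
```

```bash
python3 - <<'E'
from plan import *
plan([.57,-.0204,.189],down(np.pi,.68,0),12)
E
```

```text
t 10.47 tcp [ 0.5101 -0.185   0.1765] rot [3.116 0.353 2.992] open 0.0854 F [0.6 0.6 0. ] q [-0.49 -0.13  1.72  0.15  1.23 -1.94]
12 rows of [-0.0039, 0.0141, 0.0012] [-0.0041, -0.0271, -0.0113] step mm 14.7 deg 1.7
```

Emit:
apply_moves:
  series:
    - [-0.0039,0.014,0.0012,-0.004,-0.027,-0.011,1]
    - [-0.0039,0.014,0.0012,-0.004,-0.027,-0.011,1]
    - [-0.0039,0.014,0.0012,-0.004,-0.027,-0.011,1]
    - [-0.0039,0.014,0.0012,-0.004,-0.027,-0.011,1]
    - [-0.0039,0.014,0.0012,-0.004,-0.027,-0.011,1]
    - [-0.0039,0.014,0.0012,-0.004,-0.027,-0.011,1]
    - [-0.0039,0.014,0.0012,-0.004,-0.027,-0.011,1]
    - [-0.0039,0.014,0.0012,-0.004,-0.027,-0.011,1]
    - [-0.0039,0.014,0.0012,-0.004,-0.027,-0.011,1]
    - [-0.0039,0.014,0.0012,-0.004,-0.027,-0.011,1]
    - [-0.0039,0.012,0.0012,-0.004,-0.027,-0.011,1]
    - [0,0,0,0,0,0,1]

```text
t: 11.47
tool_pos: [0.5642, -0.0266, 0.1788]
eef_rot: [3.133, 0.656, 3.13]
force: [0.2, 0.3, -0.3]
opening: 0.085
```

```bash
python3 - <<'E'
from plan import *
c=read_camera("wrist");cv2.imwrite("pics/w2.png",c["frame"][:,:,::-1]);np.savez("w2.npz",**c)
plan([.57,-.0204,.189],down(np.pi,.68,0),3)
plan([.664,-.0204,.072],down(np.pi,.68,0),14)
# project the wrist fisheye depth: find barrel silhouette points
z=c["range_z"];K=c["mtx"];v,u=np.mgrid[:420,:560];x=(u-K[0,2])/K[0,0];y=(v-K[1,2])/K[1,1];r=np.hypot(x,y)
k=np.tan(np.clip(r,1e-6,1.4))/np.clip(r,1e-6,9)
W=(np.stack([x*k*z,y*k*z,z],-1)-c["t"])@c["R"];W[z<=0]=np.nan
m=(W[...,2]>.03)&(W[...,2]<.135)&(W[...,0]>.6)&(W[...,0]<.7)&(abs(W[...,1]+.02)<.05)
P=W[m];print(len(P))
for a,b in((.03,.06),(.06,.09),(.09,.105),(.112,.122),(.125,.135)):
    Q=P[(P[:,2]>a)&(P[:,2]<b)];print(a,len(Q),np.percentile(Q,[1,50,99],axis=0)[:,:2].round(4).tolist() if len(Q) else 0)
E
```

```text
t 11.52 tcp [ 0.5641 -0.0274  0.1787] rot [3.133 0.655 3.129] open 0.0857 F [ 0.4 -0.  -0.1] q [-0.16 -0.27  1.92  0.13  0.85 -1.78]
3 rows of [-0.0036, 0.0023, -0.0015] [0.0004, -0.0084, -0.0032] step mm 4.6 deg 0.52
t 11.52 tcp [ 0.5641 -0.0274  0.1787] rot [3.133 0.655 3.129] open 0.0857 F [ 0.4 -0.  -0.1] q [-0.16 -0.27  1.92  0.13  0.85 -1.78]
14 rows of [-0.0009, 0.0005, 0.0104] [0.0001, -0.0018, -0.0007] step mm 10.5 deg 0.11
7130
0.03 1487 [[0.6237, -0.0498], [0.6276, -0.0213], [0.648, 0.0079]]
0.06 1818 [[0.6238, -0.05], [0.6278, -0.0215], [0.6488, 0.0078]]
0.09 1035 [[0.6241, -0.0496], [0.6279, -0.0212], [0.6482, 0.0078]]
0.112 1607 [[0.6277, -0.046], [0.6422, -0.0214], [0.6744, 0.0044]]
0.125 359 [[0.6432, -0.0303], [0.6497, -0.0207], [0.6635, -0.011]]
```

View pics/w2.png

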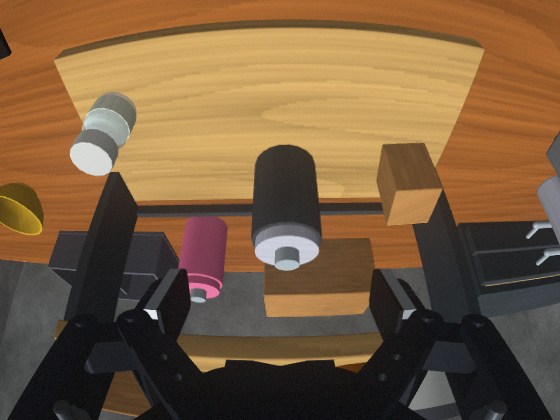

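Emit:
apply_moves:
  series:
    - [-0.0036,0.0021,0,0,-0.008,-0.003,1]
    - [-0.0036,0.0021,0,0,-0.008,-0.003,1]
    - [-0.0036,0.0021,0,0,-0.008,-0.003,1]
    - [0,0,0,0,0,0,1]

```text
t: 11.85
tool_pos: [0.5731, -0.0224, 0.1855]
eef_rot: [3.141, 0.679, 3.14]
force: [0.3, 0.1, 0.4]
opening: 0.0853
```

```bash
python3 - <<'E'
from plan import *
plan([.666,-.021,.072],down(np.pi,.68,0),12)
E
```

```text
t 11.85 tcp [ 0.5731 -0.0224  0.1855] rot [3.141 0.679 3.14 ] open 0.0853 F [0.3 0.1 0.4] q [-0.15 -0.26  1.91  0.13  0.83 -1.77]
12 rows of [-0.0001, 0.0001, 0.0122] [-0.0, -0.0001, -0.0001] step mm 12.2 deg 0.01
```

Emit:
apply_moves:
  series:
    - [0,0.0002,0.0122,0,0,0,1]
    - [0,0.0002,0.0122,0,0,0,1]
    - [0,0.0002,0.0122,0,0,0,1]
    - [0,0,0.0122,0,0,0,1]
    - [0,0,0.0122,0,0,0,1]
    - [0,0,0.0122,0,0,0,1]
    - [0,0,0.0122,0,0,0,1]
    - [0,0,0.0122,0,0,0,1]
    - [0,0,0.011,0,0,0,1]
    - [0,0,0.01,0,0,0,1]
    - [0,0,0,0,0,0,1]
    - [0,0,0,0,0,0,1]

```text
t: 12.85
tool_pos: [0.6537, -0.0272, 0.0918]
eef_rot: [-3.14, 0.682, 3.134]
force: [0.5, 0.1, 0.1]
opening: 0.0853
```

```bash
python3 - <<'E'
from plan import *
plan([.666,-.021,.072],down(np.pi,.68,0),3)
E
```

```text
t 12.85 tcp [ 0.6537 -0.0272  0.0918] rot [-3.14   0.682  3.134] open 0.0853 F [0.5 0.1 0.1] q [-0.13  0.1   1.78  0.14  0.6  -1.78]
3 rows of [0.001, 0.0021, 0.0077] [-0.002, 0.0007, -0.0019] step mm 8.0 deg 0.16
```

Emit:
apply_moves:
  series:
    - [0.001,0.002,0.002,-0.001,0,-0.001,1]
    - [0.001,0.002,0.006,-0.001,0,-0.001,1]
    - [0,0.002,0.006,-0.001,0,-0.001,1]
    - [0,0.001,0.006,0,0,0,1]
    - [0,0,0,0,0,0,1]

```text
t: 13.27
tool_pos: [0.666, -0.0202, 0.076]
eef_rot: [-3.14, 0.685, 3.138]
force: [-0.5, -0.1, 0.6]
opening: 0.0854
```

Emit:
apply_moves:
  series:
    - [0,0,0,0,0,0,0]
    - [0,0,0,0,0,0,0]
    - [0,0,0,0,0,0,0]
    - [0,0,0,0,0,0,0]
    - [0,0,0,0,0,0,0]
    - [0,0,0,0,0,0,0]

```text
t: 13.77
tool_pos: [0.6661, -0.0201, 0.0761]
eef_rot: [-3.141, 0.685, 3.138]
force: [0.9, -0.3, -1.2]
opening: 0.0582
```

```bash
python3 - <<'E'
from plan import *
plan([.64,-.021,.085],down(np.pi,.68,0),4)
plan([.53,-.021,.13],down(np.pi,.68,0),10)
E
```

```text
t 13.77 tcp [ 0.6661 -0.0201  0.0761] rot [-3.141  0.685  3.138] open 0.0582 F [ 0.9 -0.3 -1.2] q [-0.11  0.15  1.75  0.13  0.56 -1.77]
4 rows of [0.0037, -0.0003, -0.0059] [-0.0008, 0.0013, -0.0007] step mm 6.9 deg 0.1
t 13.77 tcp [ 0.6661 -0.0201  0.0761] rot [-3.141  0.685  3.138] open 0.0582 F [ 0.9 -0.3 -1.2] q [-0.11  0.15  1.75  0.13  0.56 -1.77]
10 rows of [0.0072, -0.0001, -0.0128] [-0.0003, 0.0005, -0.0003] step mm 14.6 deg 0.04
```

Emit:
apply_moves:
  series:
    - [-0.001,0,-0.003,0,0,0,0]
    - [-0.002,0,-0.004,0,0,0,0]
    - [0.002,0,-0.006,0,0,0,0]
    - [0.004,0,-0.01,0,0,0,0]
    - [0.007,0,-0.0125,0,0,0,0]
    - [0.007,0,-0.0125,0,0,0,0]
    - [0.007,0,-0.0125,0,0,0,0]
    - [0.007,0,-0.0125,0,0,0,0]
    - [0.007,0,-0.0125,0,0,0,0]
    - [0.007,0,-0.0125,0,0,0,0]
    - [0.004,0,-0.008,0,0,0,0]
    - [0,0,0,0,0,0,0]

```text
t: 14.77
tool_pos: [0.5489, -0.0187, 0.1255]
eef_rot: [-3.141, 0.671, 3.139]
force: [0.2, 0.3, -3.3]
opening: 0.058
```

```bash
python3 - <<'E'
from plan import *
c=read_camera("wrist");cv2.imwrite("pics/w3.png",c["frame"][:,:,::-1])
plan([.5,-.02,.18],down(np.pi,.68,0),6)
E
```

```text
t 14.82 tcp [ 0.5494 -0.0187  0.1253] rot [-3.141  0.671  3.139] open 0.0582 F [-0.1  0.6 -4. ] q [-0.15 -0.26  2.03  0.14  0.71 -1.79]
6 rows of [0.0007, -0.0002, -0.0123] [-0.0003, -0.0015, -0.0003] step mm 12.3 deg 0.09
```

View pics/w3.png

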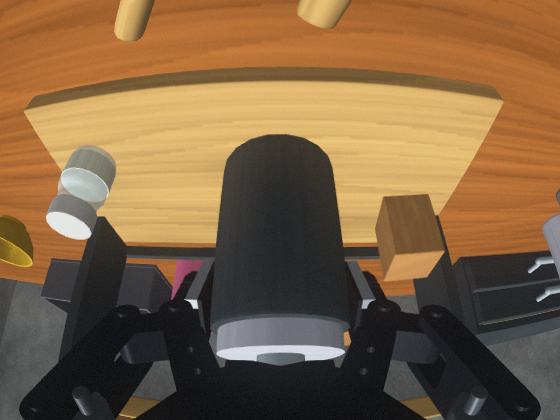

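Emit:
apply_moves:
  series:
    - [-0.001,0,-0.006,0,-0.002,0,0]
    - [-0.005,0,-0.01,0,-0.003,0,0]
    - [-0.005,0,-0.01,0,-0.003,0,0]
    - [-0.005,0,-0.01,0,-0.003,0,0]
    - [-0.005,0,-0.01,0,-0.003,0,0]
    - [-0.003,0,-0.006,0,0,0,0]

```text
t: 15.32
tool_pos: [0.5343, -0.0185, 0.1829]
eef_rot: [3.141, 0.681, 3.139]
force: [-0.7, 0.0, -3.6]
opening: 0.058
```

```bash
python3 - <<'E'
from plan import *
a=.6
plan([.4883,.3841,.195],down(np.pi+a,.685,a),22)
E
```

```text
t 15.32 tcp [ 0.5343 -0.0185  0.1829] rot [3.141 0.681 3.139] open 0.058 F [-0.7  0.  -3.6] q [-0.15 -0.39  2.01  0.13  0.85 -1.77]
22 rows of [-0.0028, 0.0184, 0.0016] [-0.0173, -0.0002, -0.0212] step mm 18.7 deg 1.57
```

Emit:
apply_moves:
  series:
    - [-0.0014,0.009,0.0008,-0.009,0,-0.01,0]
    - [-0.0028,0.018,0.0014,-0.017,0,-0.021,0]
    - [-0.0028,0.018,0.0014,-0.017,0,-0.021,0]
    - [-0.0028,0.018,0.0014,-0.017,0,-0.021,0]
    - [-0.0028,0.018,0.0014,-0.017,0,-0.021,0]
    - [-0.0028,0.018,0.0014,-0.017,0,-0.021,0]
    - [-0.0028,0.018,0.0014,-0.017,0,-0.021,0]
    - [-0.0028,0.018,0.0014,-0.017,0,-0.021,0]
    - [-0.0028,0.018,0.0014,-0.017,0,-0.021,0]
    - [-0.0028,0.018,0.0014,-0.017,0,-0.021,0]
    - [-0.0028,0.018,0.0014,-0.017,0,-0.021,0]
    - [-0.0028,0.018,0.0014,-0.017,0,-0.021,0]

```text
t: 16.32
tool_pos: [0.5395, 0.204, 0.1907]
eef_rot: [3.139, 0.679, -2.817]
force: [-0.4, -0.1, -2.5]
opening: 0.0582
```

```bash
python3 - <<'E'
from plan import *
a=.6
plan([.4883,.3841,.195],down(np.pi+a,.685,a),11)
E
```

```text
t 16.32 tcp [0.5395 0.204  0.1907] rot [ 3.139  0.679 -2.817] open 0.0582 F [-0.4 -0.1 -2.5] q [ 0.28 -0.25  1.89  0.04  0.83 -1.63]
11 rows of [-0.0025, 0.0168, 0.0016] [-0.0155, -0.0005, -0.0194] step mm 17.1 deg 1.43
```

Emit:
apply_moves:
  series:
    - [-0.0025,0.0168,0.0016,-0.0155,0,-0.0194,0]
    - [-0.0025,0.0168,0.0016,-0.0155,0,-0.0194,0]
    - [-0.0025,0.0168,0.0016,-0.0155,0,-0.0194,0]
    - [-0.0025,0.0168,0.0016,-0.0155,0,-0.0194,0]
    - [-0.0025,0.0168,0.0016,-0.0155,0,-0.0194,0]
    - [-0.0025,0.0168,0.0016,-0.0155,0,-0.0194,0]
    - [-0.0025,0.0168,0.0016,-0.0155,0,-0.0194,0]
    - [-0.0025,0.0168,0.0016,-0.0155,0,-0.0194,0]
    - [-0.0025,0.0168,0.0016,-0.0155,0,-0.0194,0]
    - [-0.0012,0.008,0.001,-0.0155,0,-0.0194,0]
    - [0,0,0,0,0,0,0]

```text
t: 17.23
tool_pos: [0.4899, 0.3774, 0.1869]
eef_rot: [3.134, 0.668, -2.544]
force: [0.4, 0.4, -3.6]
opening: 0.0586
```

```bash
python3 - <<'E'
from plan import *
a=.6
plan([.4883,.3841,.195],down(np.pi+a,.685,a),4)
plan([.4883,.3841,.145],down(np.pi+a,.685,a),8)
c=read_camera("top");W=cloud(c)
P=box(W,150,300,220,420,.235,.27)[0];print("knob?",rect(P) if len(P) else 0)
cv2.imwrite("pics/t2.png",cv2.resize(c["frame"][140:290,90:290,::-1],(800,600)))
E
```

```text
t 17.23 tcp [0.4899 0.3774 0.1869] rot [ 3.134  0.668 -2.544] open 0.0586 F [ 0.4  0.4 -3.6] q [ 0.59 -0.12  1.78  0.02  0.81 -1.59]
4 rows of [-0.0017, 0.0016, -0.0012] [0.0015, -0.0043, -0.0004] step mm 2.7 deg 0.26
t 17.23 tcp [0.4899 0.3774 0.1869] rot [ 3.134  0.668 -2.544] open 0.0586 F [ 0.4  0.4 -3.6] q [ 0.59 -0.12  1.78  0.02  0.81 -1.59]
8 rows of [0.003, 0.0008, 0.0043] [0.0008, -0.0021, -0.0002] step mm 5.3 deg 0.13
knob? (array([457.5, 353.6]), array([ 74.2, 134.1]), 34.3, 214, np.float64(0.2526))
```

View pics/t2.png

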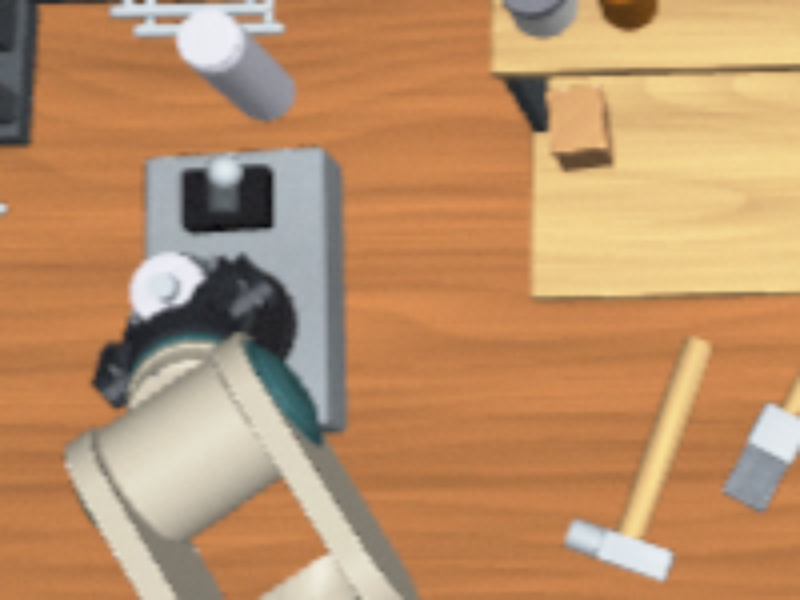

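The barrel hangs over the cup area, with its lid at crop (165,285). I'll correct the pose, then measure the lid centre.

Emit:
apply_moves:
  series:
    - [-0.0017,0.0016,-0.0012,0.0015,-0.0043,0,0]
    - [-0.0017,0.0016,-0.0012,0.0015,-0.0043,0,0]
    - [-0.0017,0.0016,-0.0012,0.0015,-0.0043,0,0]
    - [-0.001,0.0012,-0.001,0.0015,-0.0043,0,0]
    - [0,0,0,0,0,0,0]

```text
t: 17.7
tool_pos: [0.4894, 0.381, 0.1944]
eef_rot: [3.141, 0.686, -2.549]
force: [0.4, -0.7, -3.8]
opening: 0.058
```

```bash
python3 - <<'E'
from plan import *
a=.6
plan([.4883,.3841,.145],down(np.pi+a,.685,a),8)
c=read_camera("top");W=cloud(c);f=c["frame"].astype(int)
m=np.zeros(W.shape[:2],bool);m[195:225,118:150]=1
m&=(W[...,2]>.215)&(W[...,2]<.265)
for lab,mm in(("lid",m&(f.min(-1)>185)),("knob",m&(f.min(-1)>100)&(W[...,2]>.242))):
    P=W[mm];print(lab,len(P),P.mean(0).round(4) if len(P) else 0,rect(P) if len(P)>3 else 0)
P=W[m&(f.min(-1)>150)];q=P[abs(P[:,2]-np.median(P[:,2]))<.006]
A=np.c_[q[:,:2],np.ones(len(q))];print("plane slopes",np.linalg.lstsq(A,q[:,2],rcond=None)[0],np.median(q[:,2]))
E
```

```text
t 17.7 tcp [0.4894 0.381  0.1944] rot [ 3.141  0.686 -2.549] open 0.058 F [ 0.4 -0.7 -3.8] q [ 0.61 -0.13  1.78 -0.01  0.81 -1.55]
8 rows of [0.0038, 0.0004, 0.0048] [-0.0006, 0.0001, -0.0007] step mm 6.2 deg 0.05
lid 189 [0.4825 0.3769 0.2386] (array([483.1, 378.4]), array([40.6, 54.8]), 22.1, 189, np.float64(0.2386))
knob 47 [0.4783 0.3722 0.2474] (array([477.4, 364.6]), array([39.5, 17.9]), 82.6, 47, np.float64(0.2474))
plane slopes [-0.02428998 -0.04025397  0.26361884] 0.23682017998155594
```

Emit:
apply_moves:
  series:
    - [0.0038,0.0004,0.0048,0,0,-0.0007,0]
    - [0.0038,0.0004,0.0048,0,0,-0.0007,0]
    - [0.0038,0.0004,0.0048,0,0,-0.0007,0]
    - [0.0038,0.0004,0.0048,0,0,-0.0007,0]
    - [0.0038,0.0004,0.0048,0,0,-0.0007,0]
    - [0.0038,0.0004,0.0048,0,0,-0.0007,0]
    - [0.0038,0.0004,0.0048,0,0,-0.0007,0]
    - [0,0,0,0,0,0,0]

```text
t: 18.42
tool_pos: [0.4879, 0.3828, 0.145]
eef_rot: [-3.137, 0.683, -2.543]
force: [-0.4, -1.1, -3.7]
opening: 0.0584
```

```bash
python3 - <<'E'
from plan import *
a=.6
plan([.4883,.3841,.132],down(np.pi+a,.685,a),6)
E
```

```text
t 18.42 tcp [0.4879 0.3828 0.145 ] rot [-3.137  0.683 -2.543] open 0.0584 F [-0.4 -1.1 -3.7] q [ 0.61 -0.07  1.83 -0.02  0.7  -1.55]
6 rows of [0.0012, 0.0002, 0.0018] [-0.0009, -0.0004, -0.0002] step mm 2.2 deg 0.06
```

Emit:
apply_moves:
  series:
    - [0.0012,0.0002,0.0018,-0.0009,0,0,0]
    - [0.0012,0.0002,0.0018,-0.0009,0,0,0]
    - [0.0012,0.0002,0.0018,-0.0009,0,0,0]
    - [0.0012,0.0002,0.0018,-0.0009,0,0,0]
    - [0.0012,0.0002,0.0015,-0.0009,0,0,0]
    - [0,0,0,0,0,0,0]

```text
t: 18.92
tool_pos: [0.4884, 0.3845, 0.1339]
eef_rot: [3.141, 0.684, -2.543]
force: [-0.0, 0.7, -3.6]
opening: 0.0581
```

Emit:
apply_moves:
  series:
    - [0.0008,0,0.001,0,0,0,0]
    - [0.0008,0,0.001,0,0,0,0]
    - [0,0,0,0,0,0,0]

```text
t: 19.17
tool_pos: [0.4886, 0.3846, 0.1316]
eef_rot: [3.141, 0.684, -2.543]
force: [-0.1, -0.0, -3.8]
opening: 0.058
```

Emit:
apply_moves:
  series:
    - [0.0006,0,0.0008,0,0,0,0]
    - [0.0006,0,0.0008,0,0,0,0]
    - [0,0,0,0,0,0,0]

```text
t: 19.42
tool_pos: [0.489, 0.3848, 0.1301]
eef_rot: [3.141, 0.686, -2.543]
force: [-0.0, -0.1, -2.8]
opening: 0.0585
```

Emit:
apply_moves:
  series:
    - [0.0006,0,0.0008,0,0,0,0]
    - [0.0006,0,0.0008,0,0,0,0]
    - [0,0,0,0,0,0,0]

```text
t: 19.67
tool_pos: [0.4899, 0.3854, 0.1302]
eef_rot: [3.141, 0.69, -2.543]
force: [1.0, -1.2, -3.7]
opening: 0.0581
```

Emit:
apply_moves:
  series:
    - [0,0,0,0,0,0,1]
    - [0,0,0,0,0,0,1]
    - [0,0,0,0,0,0,1]
    - [0,0,0,0,0,0,1]
    - [0,0,0,0,0,0,1]
    - [0,0,-0.005,0,0,0,1]
    - [0,0,-0.01,0,0,0,1]
    - [0,0,-0.012,0,0,0,1]
    - [0,0,-0.015,0,0,0,1]
    - [0,0,-0.015,0,0,0,1]
    - [0,0,-0.015,0,0,0,1]
    - [0,0,-0.015,0,0,0,1]

```text
t: 20.67
tool_pos: [0.4422, 0.3528, 0.1997]
eef_rot: [3.141, 0.689, -2.543]
force: [0.0, 0.1, -0.5]
opening: 0.0856
```

Emit:
apply_moves:
  series:
    - [0,0,-0.02,0,0,0,1]
    - [0,0,-0.02,0,0,0,1]
    - [-0.005,0,-0.02,0,0,0,0]
    - [-0.01,0,-0.015,0,0,0,0]
    - [0,0,0,0,0,0,0]

```text
t: 21.08
tool_pos: [0.4092, 0.3304, 0.2749]
eef_rot: [3.141, 0.696, -2.543]
force: [0.1, 0.4, 1.4]
opening: 0.0516
```

```bash
python3 - <<'E'
from plan import *
c=read_camera("top");W=cloud(c);f=c["frame"]
for z0,z1 in((.15,.166),(.168,.176),(.178,.19)):
    P=box(W,175,260,275,350,z0,z1)[0];print(z0,rect(P) if len(P)>3 else len(P))
P=box(W,185,235,245,282,.13,.2)[0];print("ball",rect(P),P[:,2].max())
P=box(W,480,580,290,385,.11,.13)[0];print("tin",rect(P)); P=box(W,480,580,290,385,.13,.15)[0];print("cap",rect(P))
cv2.imwrite("pics/t3.png",cv2.resize(f[140:290,90:290,::-1],(800,600)))
plan([.59,.30,.26],down(np.pi),20)
E
```

```text
0.15 (array([474.4, 371.1]), array([46. , 59.2]), 50.8, 68, np.float64(0.1594))
0.168 (array([479. , 376.6]), array([51.3, 51.1]), 13.6, 178, np.float64(0.1717))
0.178 (array([473.7, 376.7]), array([34.2, 20.9]), 8.5, 43, np.float64(0.1833))
ball (array([582.5, 355.8]), array([21.5, 25.7]), 9.3, 60, np.float64(0.1708)) 0.180548773213041
tin (array([ 425.6, -351.2]), array([64.2, 54.6]), 73.7, 302, np.float64(0.1205))
cap (array([ 424.5, -350.9]), array([21.8, 25.2]), 86.1, 58, np.float64(0.1366))
t 21.13 tcp [0.409  0.3303 0.2727] rot [ 3.141  0.694 -2.543] open 0.0439 F [-0.2  0.5  0.1] q [ 0.61 -0.47  1.9  -0.01  1.02 -1.55]
20 rows of [-0.0077, -0.0043, 0.0035] [0.0104, 0.0336, 0.0287] step mm 9.5 deg 2.6
```

View pics/t3.png

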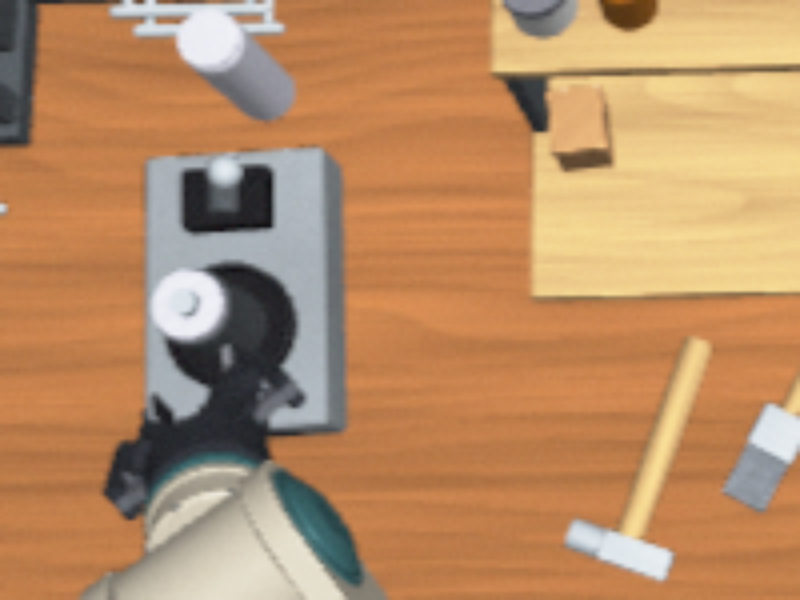

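The lid centre is at (0.479, 0.377) with its top at 0.172, so the barrel stands on the cup floor, centred and upright. The tin's top is at (0.425, -0.351), level on the mat. Next is the lever: approach its -y side with the fingers shut.

Emit:
apply_moves:
  series:
    - [-0.0077,-0.0043,0.002,0.0104,0.0336,0.0287,0]
    - [-0.0077,-0.0043,0.002,0.0104,0.0336,0.0287,0]
    - [-0.0077,-0.0043,0.002,0.0104,0.0336,0.0287,0]
    - [-0.0077,-0.0043,0.0025,0.0104,0.0336,0.0287,0]
    - [-0.0077,-0.0043,0.003,0.0104,0.0336,0.0287,0]
    - [-0.0077,-0.0043,0.0035,0.0104,0.0336,0.0287,0]
    - [-0.0077,-0.0043,0.0035,0.0104,0.0336,0.0287,0]
    - [-0.0077,-0.0043,0.0035,0.0104,0.0336,0.0287,0]
    - [-0.0077,-0.0043,0.0035,0.0104,0.0336,0.0287,0]
    - [-0.0077,-0.0043,0.0035,0.0104,0.0336,0.0287,0]

```text
t: 21.97
tool_pos: [0.5, 0.3256, 0.2675]
eef_rot: [3.091, 0.312, -2.87]
force: [0.4, 0.0, -0.6]
opening: 0.0003
```

```bash
python3 - <<'E'
from plan import *
plan([.583,.29,.25],down(np.pi),11)
E
```

```text
t 21.97 tcp [0.5    0.3256 0.2675] rot [ 3.091  0.312 -2.87 ] open 0.0003 F [ 0.4  0.  -0.6] q [ 0.53  0.01  1.4  -0.03  1.42 -1.32]
11 rows of [-0.0067, -0.0044, 0.0026] [0.0083, 0.0276, 0.0252] step mm 8.4 deg 2.19
```

Emit:
apply_moves:
  series:
    - [-0.0067,-0.0044,0.0026,0.0083,0.0276,0.0252,0]
    - [-0.0067,-0.0044,0.0026,0.0083,0.0276,0.0252,0]
    - [-0.0067,-0.0044,0.0026,0.0083,0.0276,0.0252,0]
    - [-0.0067,-0.0044,0.0026,0.0083,0.0276,0.0252,0]
    - [-0.0067,-0.0044,0.0026,0.0083,0.0276,0.0252,0]
    - [-0.0067,-0.0044,0.0026,0.0083,0.0276,0.0252,0]
    - [-0.0067,-0.0044,0.0026,0.0083,0.0276,0.0252,0]
    - [-0.0067,-0.0044,0.0026,0.0083,0.0276,0.0252,0]
    - [-0.0067,-0.0044,0.0026,0.0083,0.0276,0.0252,0]
    - [-0.0067,-0.0044,0.0026,0.0083,0.0276,0.0252,0]
    - [0,0,0,0,0,0,0]

```text
t: 22.88
tool_pos: [0.5789, 0.2909, 0.2248]
eef_rot: [-3.132, -0.017, -3.132]
force: [-1.5, -0.2, -1.2]
opening: -0.0001
```

```bash
python3 - <<'E'
from plan import *
plan([.583,.29,.14],down(np.pi),11)
E
```

```text
t 22.88 tcp [0.5789 0.2909 0.2248] rot [-3.132 -0.017 -3.132] open -0.0001 F [-1.5 -0.2 -1.2] q [ 0.41  0.42  0.98 -0.    1.76 -1.17]
11 rows of [-0.0004, -0.0, 0.0077] [-0.0009, -0.0015, 0.0009] step mm 7.7 deg 0.11
```

Emit:
apply_moves:
  series:
    - [-0.0004,0,0.0077,-0.0009,-0.0015,0.0009,0]
    - [-0.0004,0,0.0077,-0.0009,-0.0015,0.0009,0]
    - [-0.0004,0,0.0077,-0.0009,-0.0015,0.0009,0]
    - [-0.0004,0,0.0077,-0.0009,-0.0015,0.0009,0]
    - [-0.0004,0,0.0077,-0.0009,-0.0015,0.0009,0]
    - [-0.0004,0,0.0077,-0.0009,-0.0015,0.0009,0]
    - [-0.0004,0,0.0077,-0.0009,-0.0015,0.0009,0]
    - [-0.0004,0,0.0077,-0.0009,-0.0015,0.0009,0]
    - [-0.0004,0,0.0077,-0.0009,-0.0015,0.0009,0]
    - [-0.0004,0,0.0077,-0.0009,-0.0015,0.0009,0]
    - [0,0,0,0,0,0,0]

```text
t: 23.8
tool_pos: [0.5792, 0.2913, 0.135]
eef_rot: [-3.14, -0.003, -3.137]
force: [-0.7, -0.2, -0.5]
opening: -0.0001
```

Emit:
apply_moves:
  series:
    - [0,0.007,0,0,0,0,0]
    - [0,0.007,0,0,0,0,0]
    - [0,0.007,0,0,0,0,0]
    - [0,0.007,0,0,0,0,0]
    - [0,0.007,0,0,0,0,0]
    - [0,0.007,0,0,0,0,0]
    - [0,0.007,0,0,0,0,0]
    - [0,0.007,0,0,0,0,0]
    - [0,0.007,0,0,0,0,0]
    - [0,0.007,0,0,0,0,0]

```text
t: 24.63
tool_pos: [0.5799, 0.3685, 0.1378]
eef_rot: [-3.142, 0.001, -3.137]
force: [-1.2, -1.9, 0.1]
opening: 0.0001
```

Emit:
apply_moves:
  series:
    - [0,0.004,0,0,0,0,0]
    - [0,0.004,0,0,0,0,0]
    - [0,0.003,0,0,0,0,0]
    - [0,0.003,0,0,0,0,0]
    - [0,0.002,0,0,0,0,0]
    - [0,0,0,0,0,0,0]

```text
t: 25.13
tool_pos: [0.5791, 0.3874, 0.1359]
eef_rot: [-3.14, -0.002, -3.136]
force: [-1.1, -0.5, 1.0]
opening: -0.0001
```

Emit:
apply_moves:
  series:
    - [0,0.002,0,0,0,0,0]
    - [0,0.002,0,0,0,0,0]
    - [0,0.002,0,0,0,0,0]
    - [0,0.002,0,0,0,0,0]

```text
t: 25.47
tool_pos: [0.5793, 0.3916, 0.1357]
eef_rot: [-3.132, -0.004, -3.14]
force: [-3.8, -12.5, 3.5]
opening: -0.0001
```

Force rose to 12.5 N, so the lever is at its stop. I'll back off, rise and check.

Emit:
apply_moves:
  series:
    - [0,-0.006,0,0,0,0,0]
    - [0,-0.012,0,0,0,0,0]
    - [0,-0.015,0,0,0,0,0]
    - [0,-0.015,0,0,0,0,0]
    - [0,-0.015,-0.005,0,0,0,0]
    - [0,-0.01,-0.015,0,0,0,0]
    - [0,-0.005,-0.025,0,0,0,0]
    - [0,-0.01,-0.025,0,0,0,0]
    - [0,-0.015,-0.025,0,0,0,0]
    - [0,-0.02,-0.02,0,0,0,0]
    - [0,-0.02,0,0,0,0,0]
    - [0,0,0,0,0,0,0]

```text
t: 26.47
tool_pos: [0.5799, 0.2442, 0.2649]
eef_rot: [-3.139, 0.004, -3.137]
force: [-0.2, 0.7, -1.2]
opening: -0.0002
```

```bash
python3 - <<'E'
from plan import *
c=read_camera("top");W=cloud(c);f=c["frame"]
P=box(W,170,250,240,290,.13,.2)[0];print("ball",rect(P),P[:,2].max()); b=rect(P)[0]
print("angle",np.arcsin((b[1]-382.3)/75)+.5)
for z0,z1 in((.168,.176),(.178,.19)):
    P=box(W,175,260,275,350,z0,z1)[0];print(z0,rect(P) if len(P)>3 else len(P))
P=box(W,480,580,290,385,.11,.13)[0];print("tin",rect(P))
cv2.imwrite("pics/t4.png",cv2.resize(f[:,:,::-1],(800,600)))
s=robot.observe();print(s["t"],s["tool_pos"],s["force"],abs(s["dq"]).max())
E
```

```text
h.py:13: RuntimeWarning: Mean of empty slice.
  r=cv2.minAreaRect((P[:,:2]*1000).astype(np.float32)); return np.round(r[0],1),np.round(r[1],1),round(r[2],1),len(P),P[:,2].mean().round(4)
  ret = ret.dtype.type(ret / rcount)
Traceback (most recent call last):
ValueError: zero-size array to reduction operation maximum which has no identity
```

Emit:
apply_moves:
  series:
    - [0.01,-0.015,-0.005,0,0,0,0]
    - [0.01,-0.02,-0.005,0,0,0,0]
    - [0.01,-0.02,-0.005,0,0,0,0]
    - [0.01,-0.02,0,0,0,0,0]
    - [0.01,-0.02,0,0,0,0,0]
    - [0.01,-0.02,0,0,0,0,0]
    - [0.01,-0.02,0,0,0,0,0]
    - [0.01,-0.02,0,0,0,0,0]
    - [0.01,-0.01,0,0,0,0,0]
    - [0,0,0,0,0,0,0]
    - [0,0,0,0,0,0,0]

```text
t: 27.43
tool_pos: [0.4863, 0.0834, 0.2818]
eef_rot: [3.136, 0.007, -3.126]
force: [0.5, 1.5, 0.5]
opening: -0.0001
```

```bash
python3 - <<'E'
from plan import *
c=read_camera("top");W=cloud(c);f=c["frame"]
cv2.imwrite("pics/t4.png",cv2.resize(f[:,:,::-1],(800,600)))
s=robot.observe();print(s["t"],s["tool_pos"],s["force"],abs(s["dq"]).max())
def show(n,P): print(n,rect(P) if len(P)>3 else len(P))
P=box(W,170,250,240,290,.13,.2)[0];show("ball",P)
if len(P)>3: print("angle",np.arcsin((rect(P)[0][1]-382.3)/75)+.5)
show("lid",box(W,175,260,275,350,.168,.176)[0]);show("tin",box(W,480,580,290,385,.11,.13)[0])
E
```

```text
27.4833 [0.48648135 0.08364018 0.28183892] [-0.03768065 -0.45973629 -0.03038703] 0.015966974235016466
ball (array([578.7, 414.4]), array([23.9, 23.7]), 55.8, 71, np.float64(0.1608))
angle 0.9422786833393495
lid (array([478.9, 376.7]), array([51.6, 51.5]), 70.3, 184, np.float64(0.1716))
tin (array([ 424.8, -351.5]), array([65.1, 54.4]), 74.3, 300, np.float64(0.1208))
```

View pics/t4.png

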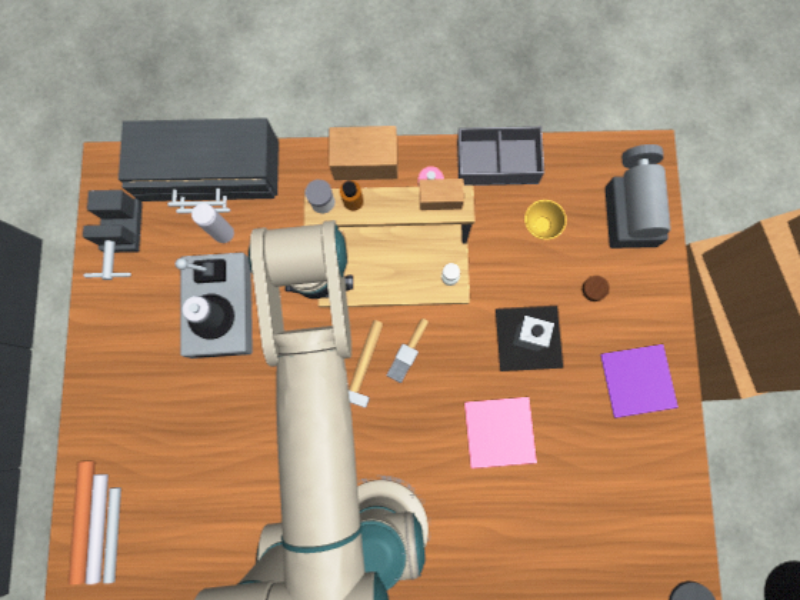

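The view shows the lever over to the left (190,265), the barrel in the cup (200,310) and the tin on the black mat (535,330). The bystanders that can be seen are in place. Handing in.

```bash
python3 -c "
from cell import order
print(order.close_job())"
```

```text
the job is handed in; nothing more can be done
None
```

The job is done and handed in at about 27.5 s of the 72 s allowed. I moved the tin to the black mat, set the barrel in the cup, let go of it, and pushed the switch lever over to its stop.

Last checks from the top camera:
- **Tin:** it stands level, about 3 mm from the mat's centre, with its top at 0.121 m, the height expected for it standing on the mat.
- **Barrel:** it stands upright on the cup floor, within about 2 mm of its centre.
- **Lever:** I measured about 0.94 rad, and the push force rose to 12.5 N at the stop. The ideal end is 1.0 rad; it clears the 0.85 rad needed.
- **Robot:** it was clear of everything, with the force reading near zero.

- **Bystanders:** those visible in the last picture looked undisturbed by eye. I did not re-measure them, and the arm hid the carton.
- **Contact not confirmed by force:** the force reading did not clearly show the tin or the barrel touching down. I judged contact from the height no longer dropping, and the heights measured after release agree with that.

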